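# Shut the tiffin and its two clips

### The job

The packed red tiffin on the bedside top has been left open. With your fingertips push its lid all the way down, then push the two clip latches at its ends fully home against the box, one after the other in either order. Do not pick the tiffin up, tip it or shove it out of its place, leave the tumbler, jar, saucer, toy top and comb around it as they are, and finish with your hand clear.

Things in the scene. Friction and masses are not known exactly. Their poses are not given: they have to be found in the camera images.
- tiffin: red plastic lunch box, loose on the cream top, 0.8 kg in all, 120 mm along its own x, 176 mm along its own y; origin at the centre of its underside, z up. Box 66 mm high, 76 mm with the lid shut. The lid is hinged along the rim of its +x long side; a clip is hinged midway on each end face (+y and -y). Starts within 0.5 rad of yaw 0, hinge side away from the robot
- lid (a joint): angle of the lid in rad: 0 = fully shut and level, 1.57 = upright on its hinge; starts 0.7 to 1.4, leaning over the box. The lid is a flat plate 120 x 176 x 8 mm (long side along the hinge), 70 g. Its stiff hinge leaves it at any angle; it takes about 1 to 2 N at the free edge to push it shut
- lid_edge (a point): middle of the lid's free edge, on its outer (upper when shut) face
- lid_hinge (a point): middle of the lid's hinge line, fixed on the box at x = +60 mm, z = 66 mm of the tiffin frame; the hinge line runs along the tiffin's y. The lid's outer face lies 9 mm from the hinge line
- clip_left (a joint): angle of the clip on the +y end in rad: 0 = upright, home against the box; grows as it leans outwards; starts 0.35 to 0.75. White flap 40 x 46 x 4 mm, its 40 mm along tiffin x, hinged at its lower edge at y = 90, z = 34 mm of the tiffin frame; shut, its outer face is at y = 94 mm and its lip hooks over the lid. Stays where left; about 1 N shuts it
- clip_left_tip (a point): middle of the upper (free) edge of that clip, on its outer face. Pushed level rather than along its arc, a far-leaning clip can jam by friction and the box slides
- clip_right (a joint): the same for the like clip on the -y end; grows as it leans outwards (to -y); starts 0.35 to 0.75
- clip_right_tip (a point): middle of the upper (free) edge of that clip, on its outer face. Pushed level rather than along its arc, a far-leaning clip can jam by friction and the box slides
- tumbler: steel tumbler, bystander, 68 mm across, 95 mm high; origin under its centre
- jar: glass jar of hair bands with steel twist cap, bystander, 68 mm across, 84 mm high; origin under its centre
- saucer: white ceramic saucer, bystander, 130 mm across, 18 mm high; origin under its centre
- top: wooden toy top standing on its crown, nail up, bystander, 57 mm across, 67 mm high; origin under its centre
- comb: wooden comb lying flat, bystander, 150 x 40 x 6 mm; origin under its middle
There are look-alikes about, which are no part of the job. What is meant by the tiffin is not orange, and is the smaller of those in its own colour.

How it is judged:
By the outcome, as a careful person would: the job done as asked, in the order asked, and still so for the second after the job is handed in, with the robot touching nothing.
It also fails if it takes over 56 s, if anything falls off the work surface, if the arm or the gripper's body presses on something with over 40 N, if the wrist force passes 120 N, or if a joint passes its speed limit or range.

### The arm

A 6-joint arm with a two-finger parallel gripper is mounted at the origin on the work surface. World frame = base frame: x ahead of the robot, y to its left, z up, the work surface at z = 0. Lengths are in mm, angles in rad, forces in N, time in s.
With the tool pointing down it reaches from about 225 to 875 mm from the base axis. Payload 3.4 kg.
Tool frame: the origin (TCP) lies midway between the tips of the shut fingers; the grasp point (between the pads) lies 19 mm behind it; z points along the fingers, y is the line along which they close (so a half turn about z gives the same grasp; the last joint's range is limited). The gripper opens to 85 mm and grips with 20 to 120 N. Pads are 22 mm wide; open, the fingers measure 114 mm over their backs; the gripper's body (76 mm by 85 mm) begins 54 mm behind the grasp point. The pads swing forward as they close: fully open they stand 13 mm farther back than shut.
Start: joints at [1.139, 0.276, 1.505, -0, 1.361, -0.121], TCP at [175.864, 547.48, 231.328] pointing down, gripper open.
Joint ranges: [-2.89, 2.89], [-0.75, 2.08], [0.22, 2.7], [-1.18, 4.32], [0.11, 2.71], [-2.7, 2.7]. Speed limits (rad/s): [2.57, 2.57, 3.14, 3.14, 3.14, 3.14].

### API

Orientations are given as a unit quaternion [w, x, y, z].
In Python, from plant import read_state, grab_frame, camera_params, hand_in, recognise, tip_of gives the robot as it stands.
- The arm moves only by the tool carry_out, never from a script. Its argument "motion" is a list of rows, each an object with "angular": the turn, a rotation vector about the tool's x, y, z in degrees, a list of three; "linear": the shift along the tool's x, y, z in m, a list of three; "claw": the opening in per cent of the stroke, from 0 (shut) to 100 (fully open). A call has 1 to 8 rows; each row shifts and turns the commanded pose from where the row before left it, along the tool's axes as they then stand; what a row does not reach is not made up. A row lasts 1/12 s, in which the tool goes at most 41.7 mm and 7.16 degrees, less where a joint would pass 70% of its speed; a pose out of reach is approached as far as the arm can. A call is refused whole if a number of a shift passes 0.0417 or a number of a turn 7.16, either way. A call with a gripper value outside its range is refused whole. The fingers move at their own pace and stop on an object; "grip_force" is the grip in N (left out, the last holds). Time passes only in rows, so rows that do not move let the fingers close. It gives the time, the measured TCP pose, the force, the opening and the grip force at its end, in the units of the state.
- read_state(): the state, without advancing time (a new reading comes with each control period).
- grab_frame(name): name is "scene" or "top"; returns the picture (384x512x3 uint8, red, green, blue); there is no depth.
- camera_params(name): a dict with "camera_matrix" (3x3 intrinsics, pixels), "xyz" and "rotation" of the camera in the world. Camera axes: x right, y down, z forward; pixel columns grow to the right and rows downward; lengths in mm; the calibration is good to about 2 mm. A picture is of the moment at which its call begins. camera_params takes no time and is no camera call.
- hand_in(): hands the job in; it is judged then, once.
Trained networks look in the newest picture that a camera, given by its name, has taken for a name from the list of things; names that differ only in an ending like _2 or _b are one class to them, and where a whole thing is asked for, a point or a joint stands for the part that bears it (a point fixed in the world has none). Each returns a list of dicts, best first, with "p" (0 to 1); they miss things now and then, are a little off and sometimes report something else, mostly with a low value. They report only what shows in the picture. A call takes as long as a camera call. They do not tell look-alikes from the thing itself.
- recognise(camera, query): "centre" ([x, y, z] in mm, in world coordinates, good to about 4 mm: the middle of the surface that is visible of it).
- tip_of(camera, query): "centre" ([x, y, z] in mm, in world coordinates, good to about 4 mm: a listed point, or the origin of a listed thing).
The state is a dict: "t": time; "qpos": joint angles; "qd": joint speeds; "joint_torque": joint torques, N m; "eef_pos": TCP position; "eef_rot": TCP orientation; "ft_force": force on the tool from outside, world axes, zero at the start; "torque": the same for the moment, N m; "width": finger opening in mm; "grip_force": force on a finger pad.
Only numpy, scipy, OpenCV 4.12 (cv2) and the standard library are available. Lean on these libraries where they do the work, as an engineer would, in place of code of your own. Each camera call takes 0.05 s, during which the arm holds its last target. There are 200 camera calls.

## Working session

There is one attempt and no reset: what is moved stays moved. The work goes in short steps, Python scripts to look and compute and a tool call to move; the robot and the scene stay as the last step left them, time stands still between calls to the robot, and variables do not carry over. Pictures are saved under pics/ and viewed, at most 10 in all, crops included, and the job is handed in when it is done.

Besides the shell and the picture viewer there is one more tool, called after "Call:" by a JSON object that holds its "api" and its "payload". carry_out: Moves the arm, as the interface text tells. Its arguments: {"type":"object","properties":{"motion":{"type":"array","items":{"type":"object","properties":{"angular":{"type":"array","items":{"type":"number"}},"linear":{"type":"array","items":{"type":"number"}},"claw":{"type":"number"}}}},"grip_force":{"type":"number"}},"required":["motion"]}

```bash
mkdir -p pics
python3 - <<'E'
from plant import *
import cv2,numpy as np
for c in("scene","top"):
    f=grab_frame(c); cv2.imwrite(f"pics/{c}0.png",f[:,:,::-1])
    p=camera_params(c); print(c,np.round(p["camera_matrix"],1).tolist(),np.round(p["xyz"]),np.round(p["rotation"],3).tolist())
    for q in("tiffin","lid_edge","lid_hinge","clip_left_tip","clip_right_tip","tumbler","jar","saucer","top","comb"):
        print(c,q,[(np.round(d["centre"]).tolist(),round(d["p"],2)) for d in tip_of(c,q)])
print(read_state())
E
```

```text
scene [[375.7, 0.0, 254.9], [0.0, 375.7, 197.5], [0.0, 0.0, 1.0]] [ 857. -424.  982.] [-0.277, 0.901, 0.32, -0.097]
scene tiffin [([345.0, -370.0, 1.0], 0.82), ([231.0, 324.0, 1.0], 0.65), ([561.0, -5.0, -2.0], 0.61), ([512.0, 258.0, 1.0], 0.6)]
scene lid_edge [([156.0, 360.0, 105.0], 0.96), ([563.0, -3.0, 168.0], 0.74), ([332.0, -314.0, 74.0], 0.65), ([618.0, -285.0, -1.0], 0.31)]
scene lid_hinge [([366.0, -424.0, 70.0], 0.78), ([625.0, -1.0, 67.0], 0.64), ([311.0, 292.0, 92.0], 0.55), ([428.0, -139.0, 1.0], 0.33)]
scene clip_left_tip [([431.0, -340.0, 83.0], 0.68), ([292.0, 440.0, 110.0], 0.42), ([618.0, -284.0, -0.0], 0.27)]
scene clip_right_tip [([175.0, 206.0, 111.0], 0.6), ([259.0, -402.0, 83.0], 0.6), ([576.0, -126.0, 68.0], 0.56)]
scene tumbler [([617.0, -286.0, 1.0], 0.58)]
scene jar [([428.0, 38.0, -1.0], 0.78), ([573.0, -125.0, 71.0], 0.39)]
scene saucer [([430.0, -136.0, -2.0], 0.65)]
scene top [([643.0, 164.0, -2.0], 0.64)]
scene comb [([510.0, 256.0, 1.0], 0.64)]
top [[435.1, 0.0, 258.1], [0.0, 435.1, 182.9], [0.0, 0.0, 1.0]] [ 393.   17. 1176.] [-0.032, 0.71, -0.704, 0
[... 721 characters left out ...]
3.0, -2.0], 0.64)]
{'t': 1.1, 'qpos': array([ 1.13897188e+00,  2.75891108e-01,  1.50489127e+00,  7.63606936e-06,
        1.36071686e+00, -1.21013530e-01]), 'qd': array([ 0.0004934 , -0.00115209,  0.00056655,  0.00053   ,  0.00059501,
        0.00108802]), 'joint_torque': array([ 1.06225212e-03, -4.16671765e+01, -2.46103227e+01, -1.63182735e-04,
        2.10250232e-04,  1.35826633e-05]), 'eef_pos': array([175.87554839, 547.47421629, 231.33657184]), 'eef_rot': array([9.15412624e-06, 1.54781468e-01, 9.87948731e-01, 4.59515897e-05]), 'ft_force': array([ 1.01072647,  0.07747953, -0.60497701]), 'torque': array([ 0.04381743,  0.05109207, -0.05120677]), 'grip_force': 0.0, 'width': 85.78413278506842}
```

Run:
```python
import cv2,numpy as np
a=cv2.imread("pics/scene0.png");b=cv2.imread("pics/top0.png")
cv2.imwrite("pics/both.png",np.hstack([cv2.resize(a,(400,300)),cv2.resize(b,(400,300))]))
cv2.imwrite("pics/crop.png",cv2.resize(b[60:180,170:350],None,fx=4,fy=4,interpolation=cv2.INTER_CUBIC))
```

```text
(no output)
```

View pics/both.png

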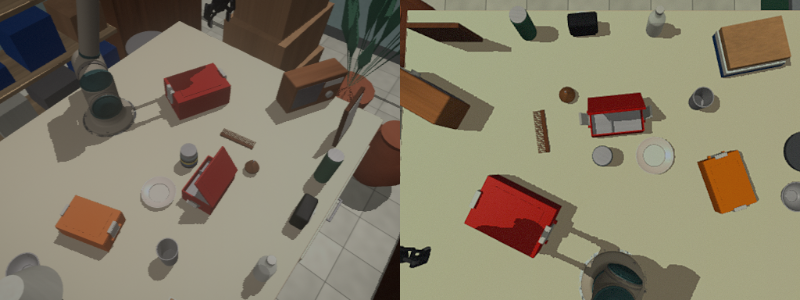

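View pics/crop.png

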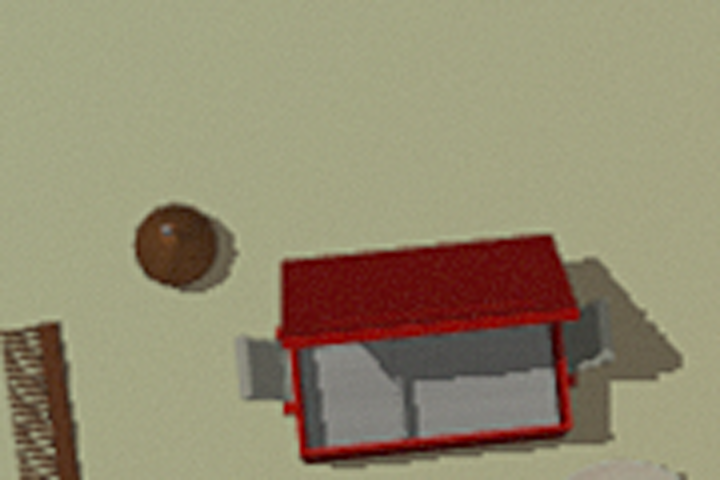

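Candidates in the top picture (400x300 half): small open red box at about (617,115), large shut red box at about (513,217), and an orange box at about (728,182). The smaller red one, open with white clips out, fits. The enlarged crop confirms this: lid up, clips at (262,368) and (590,335), hinge on the far side. I estimate origin (563,-5), yaw 0.115, lid about 0.98 and clips about 0.65, which matches the given dimensions.

I'll turn the tool to the tiffin's yaw, so tool x = -tiffin x and tool y = tiffin y, and fly over the lid with fingers shut.

Call:
{"api": "carry_out", "payload": {"motion": [{"angular":[0,0,-6.1],"linear":[0,0,0],"claw":0},{"angular":[0,0,-6.1],"linear":[0,0,0],"claw":0},{"angular":[0,0,-6.1],"linear":[0,0,0],"claw":0},{"angular":[0,0,-6.1],"linear":[0,0,0],"claw":0},{"angular":[0,0,0],"linear":[-0.02,-0.035,0],"claw":0},{"angular":[0,0,0],"linear":[-0.02,-0.035,0],"claw":0},{"angular":[0,0,0],"linear":[-0.02,-0.035,0],"claw":0},{"angular":[0,0,0],"linear":[-0.02,-0.035,0],"claw":0}]}}

```text
t: 1.77
eef_pos: [271.9, 416.3, 231.3]
eef_rot: [0.0, -0.058, 0.998, 0.0]
ft_force: [1.5, 0.3, 0.2]
width: -0.1
grip_force: 0.0
```

Call:
{"api": "carry_out", "payload": {"motion": [{"angular":[0,0,0],"linear":[-0.02,-0.035,0],"claw":0},{"angular":[0,0,0],"linear":[-0.02,-0.035,0],"claw":0},{"angular":[0,0,0],"linear":[-0.02,-0.035,0],"claw":0},{"angular":[0,0,0],"linear":[-0.02,-0.035,0],"claw":0},{"angular":[0,0,0],"linear":[-0.02,-0.035,0],"claw":0},{"angular":[0,0,0],"linear":[-0.02,-0.035,0],"claw":0},{"angular":[0,0,0],"linear":[-0.02,-0.035,0],"claw":0},{"angular":[0,0,0],"linear":[-0.02,-0.035,0],"claw":0}]}}

```text
t: 2.43
eef_pos: [463.4, 156.0, 231.6]
eef_rot: [0.0, -0.057, 0.998, 0.0]
ft_force: [0.3, 0.6, 1.0]
width: 0.0
grip_force: 0.0
```

Call:
{"api": "carry_out", "payload": {"motion": [{"angular":[0,0,0],"linear":[-0.021,-0.034,0.006],"claw":0},{"angular":[0,0,0],"linear":[-0.021,-0.034,0.006],"claw":0},{"angular":[0,0,0],"linear":[-0.021,-0.034,0.006],"claw":0},{"angular":[0,0,0],"linear":[-0.021,-0.034,0.006],"claw":0},{"angular":[0,0,0],"linear":[-0.021,-0.034,0.006],"claw":0},{"angular":[0,0,0],"linear":[0,0,0],"claw":0},{"angular":[0,0,0],"linear":[0,0,0],"claw":0}]}}

```text
t: 3.02
eef_pos: [587.1, -0.9, 200.2]
eef_rot: [-0.001, -0.056, 0.998, 0.0]
ft_force: [-0.4, 0.1, -0.6]
width: 0.2
grip_force: 0.0
```

```bash
cat > h.py <<'E'
from plant import *
import numpy as np,cv2
O=np.array([563.,-5,0]);w=.115
R=np.array([[np.cos(w),-np.sin(w),0],[np.sin(w),np.cos(w),0],[0,0,1]])
def T(p): return np.round((np.array(p)-O)@R,1).tolist()
def see(qs,save=None):
    for c in("scene","top"):
        f=grab_frame(c)
        if save: cv2.imwrite(f"pics/{save}_{c}.png",f[:,:,::-1])
        for q in qs: print(c,q,[(T(d["centre"]),round(d["p"],2)) for d in tip_of(c,q) if np.linalg.norm(np.array(d["centre"])[:2]-O[:2])<170])
    s=read_state();print("tcp T",T(s["eef_pos"]),"f",np.round(s["ft_force"]@R,1),"t",s["t"])
E
python3 - <<'E'
from h import *
see(["tiffin","lid_edge","lid_hinge","clip_left_tip","clip_right_tip"])
E
```

```text
scene tiffin [([-1.4, 1.3, 0.1], 0.85)]
scene lid_edge [([-0.8, -0.5, 169.2], 0.8)]
scene lid_hinge [([59.8, -1.3, 67.1], 0.69)]
scene clip_left_tip []
scene clip_right_tip []
top tiffin [([2.2, 0.5, -3.4], 0.88)]
top lid_edge [([1.7, -1.4, 176.7], 0.98)]
top lid_hinge []
top clip_left_tip []
top clip_right_tip [([-4.6, -123.7, 74.1], 0.5)]
tcp T [23.8, 3.7, 201.5] f [ 0.1  0.3 -0.4] t 3.6167
```

Call:
{"api": "carry_out", "payload": {"motion": [{"angular":[0,0,0],"linear":[0.001,0,0.0085],"claw":0},{"angular":[0,0,0],"linear":[0.001,0,0.0085],"claw":0},{"angular":[0,0,0],"linear":[0.001,0,0.0085],"claw":0},{"angular":[0,0,0],"linear":[0.001,0,0.0085],"claw":0},{"angular":[0,0,0],"linear":[0.008,0,0.01],"claw":0},{"angular":[0,0,0],"linear":[0.008,0,0.01],"claw":0},{"angular":[0,0,0],"linear":[0.0075,0,0.0075],"claw":0},{"angular":[0,0,0],"linear":[0.0075,0,0.0075],"claw":0}]}}

```text
t: 4.28
eef_pos: [551.0, -3.0, 130.9]
eef_rot: [-0.0, -0.057, 0.998, 0.0]
ft_force: [0.7, -0.8, -0.2]
width: -0.0
grip_force: 0.3
```

Run:
```python
from h import *
see(["lid_edge","clip_left_tip"],"lid1")
```

```text
scene lid_edge [([-34.9, 3.0, 139.9], 0.58)]
scene clip_left_tip [([1.3, 124.9, 61.5], 0.44)]
top lid_edge [([-34.5, -1.0, 144.1], 0.66)]
top clip_left_tip [([0.6, 122.5, 69.3], 0.67)]
tcp T [-10.4, 3.1, 132.5] f [-0.3  0.3  0.3] t 4.5833
```

Call:
{"api": "carry_out", "payload": {"motion": [{"angular":[0,0,0],"linear":[0.006,0,0.0085],"claw":0},{"angular":[0,0,0],"linear":[0.006,0,0.0085],"claw":0},{"angular":[0,0,0],"linear":[0.004,0,0.01],"claw":0},{"angular":[0,0,0],"linear":[0.004,0,0.01],"claw":0},{"angular":[0,0,0],"linear":[0.002,0,0.006],"claw":0},{"angular":[0,0,0],"linear":[0.001,0,0.006],"claw":0},{"angular":[0,0,0],"linear":[0,0,0.004],"claw":0},{"angular":[0,0,0],"linear":[0,0,0.001],"claw":0}]}}

```text
t: 5.25
eef_pos: [528.0, -5.6, 77.5]
eef_rot: [-0.001, -0.057, 0.998, 0.0]
ft_force: [0.2, 0.7, -0.2]
width: 0.2
grip_force: 0.3
```

Call:
{"api": "carry_out", "payload": {"motion": [{"angular":[0,0,0],"linear":[0,0,0.001],"claw":0},{"angular":[0,0,0],"linear":[0,0,0],"claw":0}]}}

```text
t: 5.42
eef_pos: [529.1, -5.7, 77.3]
eef_rot: [0.0, -0.058, 0.998, -0.0]
ft_force: [-0.1, -0.2, 0.6]
width: 0.3
grip_force: 0.0
```

Call:
{"api": "carry_out", "payload": {"motion": [{"angular":[0,0,0],"linear":[0,0,0.001],"claw":0},{"angular":[0,0,0],"linear":[0,0,0.001],"claw":0},{"angular":[0,0,0],"linear":[0,0,0],"claw":0}]}}

```text
t: 5.67
eef_pos: [529.1, -5.7, 75.4]
eef_rot: [0.0, -0.058, 0.998, -0.0]
ft_force: [-0.5, 0.2, 0.3]
width: -0.0
grip_force: 0.0
```

Call:
{"api": "carry_out", "payload": {"motion": [{"angular":[0,0,0],"linear":[0,0,0.001],"claw":0},{"angular":[0,0,0],"linear":[0,0,0],"claw":0}]}}

```text
t: 5.83
eef_pos: [529.1, -5.7, 75.0]
eef_rot: [0.0, -0.058, 0.998, -0.0]
ft_force: [-0.1, -0.7, 3.9]
width: 0.0
grip_force: 2.1
```

Call:
{"api": "carry_out", "payload": {"motion": [{"angular":[0,0,0],"linear":[0,0,0.001],"claw":0},{"angular":[0,0,0],"linear":[0,0,0],"claw":0}]}}

```text
t: 6.0
eef_pos: [529.1, -5.7, 74.9]
eef_rot: [0.001, -0.058, 0.998, -0.0]
ft_force: [-2.1, 0.3, 10.2]
width: 0.1
grip_force: 5.2
```

Call:
{"api": "carry_out", "payload": {"motion": [{"angular":[0,0,0],"linear":[0,0,0.001],"claw":0},{"angular":[0,0,0],"linear":[0,0,0],"claw":0}]}}

```text
t: 6.17
eef_pos: [529.1, -5.7, 74.7]
eef_rot: [0.001, -0.058, 0.998, -0.0]
ft_force: [-5.2, 1.3, 16.6]
width: 0.0
grip_force: 8.2
```

Call:
{"api": "carry_out", "payload": {"motion": [{"angular":[0,0,0],"linear":[0,0,-0.01],"claw":0},{"angular":[0,0,0],"linear":[0,0,-0.04],"claw":0},{"angular":[0,0,0],"linear":[0,0,-0.04],"claw":0},{"angular":[0,0,0],"linear":[0,0,0],"claw":0}]}}

```text
t: 6.5
eef_pos: [533.8, -6.3, 169.8]
eef_rot: [0.007, -0.058, 0.998, -0.001]
ft_force: [0.9, 0.3, 0.5]
width: 0.0
grip_force: 0.0
```

Run:
```python
from h import *
see(["tiffin","lid_edge","lid_hinge","clip_left_tip","clip_right_tip"],"lid2")
a=cv2.imread("pics/lid2_scene.png");b=cv2.imread("pics/lid2_top.png")
cv2.imwrite("pics/l2.png",np.hstack([cv2.resize(a[160:280,190:340],(400,320)),cv2.resize(b[80:200,190:340],(400,320))]))
```

```text
scene tiffin [([-0.8, 0.1, -0.3], 0.73)]
scene lid_edge [([-59.0, 2.5, 72.8], 0.9)]
scene lid_hinge [([63.0, 1.0, 66.2], 0.69), ([-129.1, 59.2, -1.0], 0.56)]
scene clip_left_tip [([1.7, 124.0, 62.6], 0.52), ([-59.5, -0.3, 73.4], 0.39), ([63.1, 0.1, 68.3], 0.3)]
scene clip_right_tip [([-5.8, -118.6, 70.6], 0.44)]
top tiffin [([0.9, -2.5, -0.5], 0.59)]
top lid_edge [([-63.4, -1.6, 77.2], 0.91)]
top lid_hinge []
top clip_left_tip [([2.3, 124.6, 71.9], 0.46)]
top clip_right_tip [([-0.4, -122.2, 71.8], 0.52)]
tcp T [-34.3, 3.4, 161.7] f [-0.2 -0.1 -0.1] t 7.1
```

View pics/l2.png

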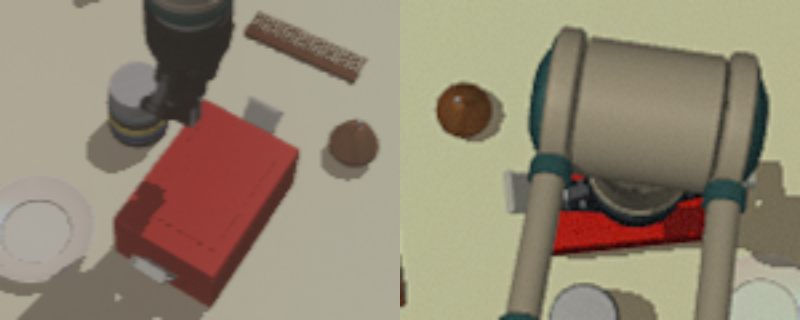

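The lid is shut and level (left crop: flat red top at about (210,190)), and the clips still stand out at (262,115) and (152,268). Next is the left clip: approach from outside.

Call:
{"api": "carry_out", "payload": {"motion": [{"angular":[0,0,0],"linear":[-0.007,0.032,0],"claw":0},{"angular":[0,0,0],"linear":[-0.007,0.032,0],"claw":0},{"angular":[0,0,0],"linear":[-0.007,0.032,0],"claw":0},{"angular":[0,0,0],"linear":[-0.007,0.032,0],"claw":0},{"angular":[0,0,0],"linear":[-0.007,0.032,0],"claw":0},{"angular":[0,0,0],"linear":[0,0,0.035],"claw":0},{"angular":[0,0,0],"linear":[0,0,0.035],"claw":0},{"angular":[0,0,0],"linear":[0,0,0.035],"claw":0}]}}

```text
t: 7.77
eef_pos: [545.6, 158.4, 56.7]
eef_rot: [0.001, -0.058, 0.998, 0.0]
ft_force: [0.5, 1.0, -0.2]
width: 0.1
grip_force: 0.0
```

Call:
{"api": "carry_out", "payload": {"motion": [{"angular":[0,0,0],"linear":[0,-0.008,0],"claw":0},{"angular":[0,0,0],"linear":[0,-0.008,0],"claw":0},{"angular":[0,0,0],"linear":[0,0,0],"claw":0}]}}

```text
t: 8.02
eef_pos: [548.5, 139.8, 58.6]
eef_rot: [0.001, -0.057, 0.998, -0.0]
ft_force: [0.5, -0.1, -0.6]
width: 0.3
grip_force: 0.0
```

Run:
```python
from h import *
see(["tiffin","clip_left_tip"],"cl1")
a=cv2.imread("pics/cl1_scene.png");b=cv2.imread("pics/cl1_top.png")
cv2.imwrite("pics/c1.png",np.hstack([cv2.resize(a[160:280,190:340],(400,320)),cv2.resize(b[80:200,170:320],(400,320))]))
```

```text
scene tiffin [([1.0, 2.1, 0.3], 0.83)]
scene clip_left_tip [([0.3, 126.2, 64.1], 0.57)]
top tiffin [([-1.0, -1.1, -2.6], 0.95)]
top clip_left_tip [([0.3, 126.9, 69.2], 0.68)]
tcp T [1.8, 147.2, 58.8] f [ 1.   0.7 -0.4] t 8.3167
```

View pics/c1.png

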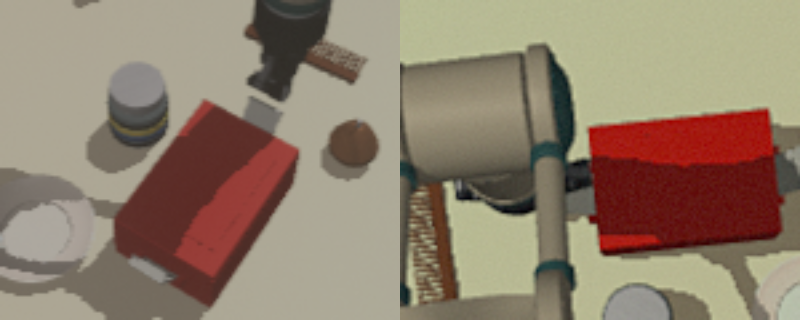

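Call:
{"api": "carry_out", "payload": {"motion": [{"angular":[0,0,0],"linear":[0,0,0.006],"claw":0},{"angular":[0,0,0],"linear":[0,-0.004,0],"claw":0},{"angular":[0,0,0],"linear":[0,-0.003,-0.002],"claw":0},{"angular":[0,0,0],"linear":[0,-0.003,-0.003],"claw":0},{"angular":[0,0,0],"linear":[0,0,0],"claw":0}]}}

```text
t: 8.73
eef_pos: [548.7, 130.9, 56.9]
eef_rot: [0.001, -0.057, 0.998, -0.0]
ft_force: [-0.5, -0.2, 0.3]
width: -0.0
grip_force: 0.0
```

Call:
{"api": "carry_out", "payload": {"motion": [{"angular":[0,0,0],"linear":[0,-0.003,-0.003],"claw":0},{"angular":[0,0,0],"linear":[0,0,0],"claw":0}]}}

```text
t: 8.9
eef_pos: [548.9, 128.1, 59.9]
eef_rot: [0.0, -0.057, 0.998, -0.0]
ft_force: [-0.1, -0.1, 0.7]
width: 0.1
grip_force: 0.0
```

Run:
```python
from h import *
see(["tiffin","clip_left_tip"])
```

```text
scene tiffin [([0.1, 1.9, -0.4], 0.83)]
scene clip_left_tip [([1.1, 122.0, 63.6], 0.61), ([-2.3, 1.8, 1.5], 0.32)]
top tiffin [([1.7, -1.0, -2.7], 0.76)]
top clip_left_tip [([0.9, 120.8, 72.4], 0.41), ([-62.5, 1.5, 77.9], 0.21)]
tcp T [0.8, 134.4, 59.2] f [-0.3  0.  -1.2] t 9.2
```

Call:
{"api": "carry_out", "payload": {"motion": [{"angular":[0,0,0],"linear":[0,-0.003,-0.003],"claw":0},{"angular":[0,0,0],"linear":[0,-0.003,-0.002],"claw":0},{"angular":[0,0,0],"linear":[0,-0.003,-0.002],"claw":0},{"angular":[0,0,0],"linear":[0,-0.003,-0.0015],"claw":0},{"angular":[0,0,0],"linear":[0,-0.003,-0.001],"claw":0},{"angular":[0,0,0],"linear":[0,0,0],"claw":0}]}}

```text
t: 9.7
eef_pos: [550.6, 112.9, 69.3]
eef_rot: [0.001, -0.057, 0.998, -0.0]
ft_force: [-0.3, -0.5, 0.3]
width: -0.1
grip_force: 0.2
```

Run:
```python
from h import *
see(["tiffin","clip_left_tip","lid_edge"])
```

```text
scene tiffin [([2.2, 3.3, 2.6], 0.89), ([-128.0, 60.8, -2.1], 0.22)]
scene clip_left_tip [([-1.0, 110.5, 74.3], 0.44)]
scene lid_edge [([-58.4, 3.5, 75.7], 0.91)]
top tiffin [([1.5, -0.8, -2.4], 0.63)]
top clip_left_tip []
top lid_edge [([-64.6, 3.7, 79.1], 0.62)]
tcp T [0.8, 119.3, 68.7] f [ 0.3 -0.1 -0.6] t 10.1
```

Call:
{"api": "carry_out", "payload": {"motion": [{"angular":[0,0,0],"linear":[0,-0.002,-0.0005],"claw":0},{"angular":[0,0,0],"linear":[0,-0.002,-0.0005],"claw":0},{"angular":[0,0,0],"linear":[0,-0.002,-0.0005],"claw":0},{"angular":[0,0,0],"linear":[0,-0.002,-0.0005],"claw":0},{"angular":[0,0,0],"linear":[0,0,0],"claw":0}]}}

```text
t: 10.52
eef_pos: [551.2, 105.2, 71.0]
eef_rot: [0.0, -0.057, 0.998, -0.0]
ft_force: [0.5, -0.3, 0.3]
width: -0.1
grip_force: 0.0
```

Call:
{"api": "carry_out", "payload": {"motion": [{"angular":[0,0,0],"linear":[0,-0.002,0],"claw":0},{"angular":[0,0,0],"linear":[0,0,0],"claw":0}]}}

```text
t: 10.68
eef_pos: [551.5, 103.3, 70.9]
eef_rot: [0.0, -0.057, 0.998, -0.0]
ft_force: [0.2, -0.3, 0.2]
width: 0.0
grip_force: 0.1
```

Run:
```python
from h import *
see(["tiffin","clip_left_tip","lid_edge"])
```

```text
scene tiffin [([-2.2, 2.0, 0.9], 0.82)]
scene clip_left_tip []
scene lid_edge [([-58.7, 0.9, 72.1], 0.74)]
top tiffin [([2.3, -0.1, -4.2], 0.97)]
top clip_left_tip [([-131.5, 60.2, 0.2], 0.48)]
top lid_edge [([-62.9, 0.1, 77.0], 0.71)]
tcp T [0.9, 109.3, 70.7] f [ 0.1 -0.2 -0.2] t 11.0833
```

Call:
{"api": "carry_out", "payload": {"motion": [{"angular":[0,0,0],"linear":[0,-0.001,0],"claw":0},{"angular":[0,0,0],"linear":[0,0,0],"claw":0}]}}

```text
t: 11.25
eef_pos: [551.4, 102.6, 70.8]
eef_rot: [-0.0, -0.057, 0.998, 0.0]
ft_force: [-0.5, 0.5, -0.1]
width: -0.0
grip_force: 0.1
```

Call:
{"api": "carry_out", "payload": {"motion": [{"angular":[0,0,0],"linear":[0,-0.001,0],"claw":0},{"angular":[0,0,0],"linear":[0,0,0],"claw":0}]}}

```text
t: 11.42
eef_pos: [551.6, 101.6, 70.8]
eef_rot: [0.0, -0.057, 0.998, 0.0]
ft_force: [-0.7, -0.3, 1.5]
width: -0.6
grip_force: 0.2
```

Call:
{"api": "carry_out", "payload": {"motion": [{"angular":[0,0,0],"linear":[0,-0.001,0],"claw":0},{"angular":[0,0,0],"linear":[0,0,0],"claw":0}]}}

```text
t: 11.58
eef_pos: [551.7, 100.6, 70.9]
eef_rot: [0.0, -0.057, 0.998, 0.0]
ft_force: [0.6, -0.4, 0.6]
width: 0.3
grip_force: 0.2
```

Call:
{"api": "carry_out", "payload": {"motion": [{"angular":[0,0,0],"linear":[0,-0.001,0],"claw":0},{"angular":[0,0,0],"linear":[0,0,0],"claw":0}]}}

```text
t: 11.75
eef_pos: [551.7, 100.2, 70.9]
eef_rot: [0.0, -0.057, 0.998, 0.001]
ft_force: [-0.7, 1.3, 1.0]
width: -0.2
grip_force: 1.4
```

Call:
{"api": "carry_out", "payload": {"motion": [{"angular":[0,0,0],"linear":[0,-0.001,0],"claw":0},{"angular":[0,0,0],"linear":[0,0,0],"claw":0}]}}

```text
t: 11.92
eef_pos: [551.8, 99.8, 70.9]
eef_rot: [0.0, -0.057, 0.998, 0.001]
ft_force: [-0.4, 4.8, 1.4]
width: 0.2
grip_force: 2.6
```

Run:
```python
from h import *
see(["tiffin","lid_hinge","clip_left_tip"],"cl2")
a=cv2.imread("pics/cl2_scene.png")
cv2.imwrite("pics/c2.png",cv2.resize(a[165:265,220:340],None,fx=6,fy=6,interpolation=cv2.INTER_CUBIC))
```

```text
scene tiffin [([-2.5, -1.4, -1.2], 0.65)]
scene lid_hinge [([63.0, -0.6, 65.9], 0.69)]
scene clip_left_tip [([1.0, 96.3, 76.8], 0.54)]
top tiffin [([3.7, -0.7, -0.6], 0.86)]
top lid_hinge [([61.5, -1.3, 63.8], 0.8)]
top clip_left_tip []
tcp T [0.9, 105.5, 70.9] f [0.3 4.8 1. ] t 12.3167
```

View pics/c2.png

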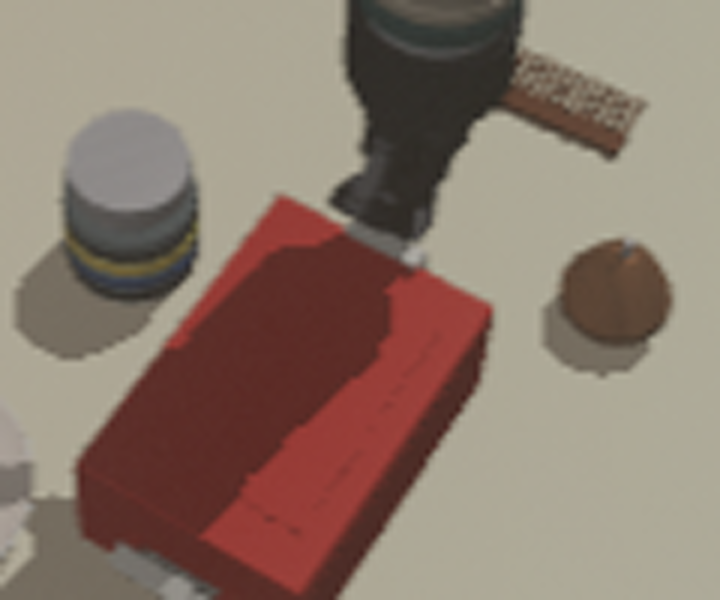

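Call:
{"api": "carry_out", "payload": {"motion": [{"angular":[0,0,0],"linear":[0,-0.0005,0],"claw":0},{"angular":[0,0,0],"linear":[0,0,0],"claw":0}]}}

```text
t: 12.48
eef_pos: [551.8, 99.6, 70.9]
eef_rot: [0.0, -0.057, 0.998, 0.001]
ft_force: [-1.1, 4.9, 0.2]
width: -0.1
grip_force: 3.0
```

Call:
{"api": "carry_out", "payload": {"motion": [{"angular":[0,0,0],"linear":[0,0.005,0],"claw":0},{"angular":[0,0,0],"linear":[0,0.015,0],"claw":0},{"angular":[0,0,0],"linear":[0,0.02,0],"claw":0},{"angular":[0,0,0],"linear":[0,0,-0.03],"claw":0},{"angular":[0,0,0],"linear":[0,0,-0.03],"claw":0},{"angular":[0,0,0],"linear":[0,0,0],"claw":0}]}}

```text
t: 12.98
eef_pos: [551.2, 138.3, 136.0]
eef_rot: [0.005, -0.058, 0.998, -0.0]
ft_force: [1.5, -0.6, -0.7]
width: -0.1
grip_force: 0.0
```

Run:
```python
from h import *
see(["tiffin","lid_hinge","clip_left_tip","clip_right_tip"],"cl3")
a=cv2.imread("pics/cl3_scene.png");b=cv2.imread("pics/cl3_top.png")
cv2.imwrite("pics/c3.png",np.hstack([cv2.resize(a[165:265,220:340],(400,333),interpolation=cv2.INTER_CUBIC),cv2.resize(b[90:190,210:330],(400,333),interpolation=cv2.INTER_CUBIC)]))
```

```text
scene tiffin [([1.3, 1.1, -0.9], 0.57)]
scene lid_hinge [([61.6, 0.8, 66.7], 0.71)]
scene clip_left_tip [([1.3, 96.9, 75.5], 0.55)]
scene clip_right_tip [([-1.1, -120.7, 70.8], 0.56)]
top tiffin [([-2.0, -2.4, 0.1], 0.71)]
top lid_hinge [([60.0, 1.1, 66.2], 0.87)]
top clip_left_tip [([0.7, 95.0, 84.3], 0.64)]
top clip_right_tip [([-1.0, -122.0, 70.7], 0.52)]
tcp T [0.4, 143.6, 130.0] f [ 0.9 -0.1 -0.3] t 13.4833
```

View pics/c3.png

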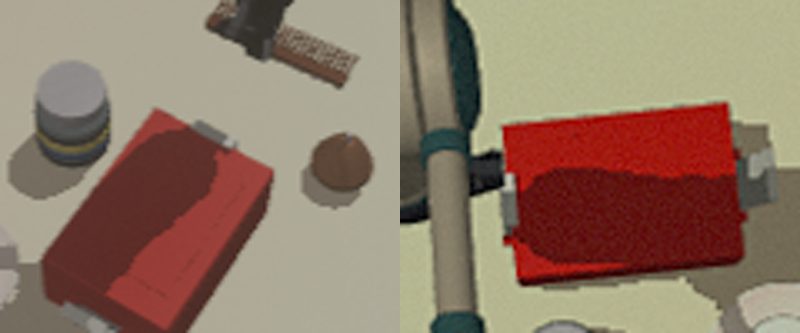

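Left clip is home (right crop: flush at (510,205)), and the box hasn't moved. Now the right clip.

Call:
{"api": "carry_out", "payload": {"motion": [{"angular":[0,0,0],"linear":[0,-0.038,0],"claw":0},{"angular":[0,0,0],"linear":[0,-0.038,0],"claw":0},{"angular":[0,0,0],"linear":[0,-0.038,0],"claw":0},{"angular":[0,0,0],"linear":[0,-0.038,0],"claw":0},{"angular":[0,0,0],"linear":[0,-0.038,0],"claw":0},{"angular":[0,0,0],"linear":[0,-0.038,0],"claw":0},{"angular":[0,0,0],"linear":[0,-0.038,0],"claw":0},{"angular":[0,0,0],"linear":[0,-0.038,0],"claw":0}]}}

```text
t: 14.15
eef_pos: [582.0, -166.0, 130.5]
eef_rot: [-0.0, -0.057, 0.998, 0.0]
ft_force: [1.2, 0.4, -0.7]
width: 0.3
grip_force: 0.0
```

Call:
{"api": "carry_out", "payload": {"motion": [{"angular":[0,0,0],"linear":[0,0,0],"claw":0},{"angular":[0,0,0],"linear":[0,0,0.039],"claw":0},{"angular":[0,0,0],"linear":[0,0,0.039],"claw":0},{"angular":[0,0,0],"linear":[0,0,0],"claw":0},{"angular":[0,0,0],"linear":[0,0,0],"claw":0}]}}

```text
t: 14.57
eef_pos: [580.3, -163.1, 50.9]
eef_rot: [-0.003, -0.057, 0.998, 0.001]
ft_force: [0.5, 0.1, -0.5]
width: 0.3
grip_force: 0.0
```

Run:
```python
from h import *
see(["tiffin","clip_right_tip"])
```

```text
scene tiffin [([-1.3, 0.4, -2.0], 0.71)]
scene clip_right_tip [([-5.7, -120.7, 71.6], 0.36)]
top tiffin [([2.9, -0.0, -1.9], 0.58)]
top clip_right_tip [([-1.1, -121.6, 70.9], 0.41)]
tcp T [2.3, -160.6, 54.9] f [ 0.3 -0.   0.3] t 14.8667
```

Call:
{"api": "carry_out", "payload": {"motion": [{"angular":[0,0,0],"linear":[0,0.011,0],"claw":0},{"angular":[0,0,0],"linear":[0,0.011,0],"claw":0},{"angular":[0,0,0],"linear":[0,0.003,-0.002],"claw":0},{"angular":[0,0,0],"linear":[0,0.003,-0.003],"claw":0},{"angular":[0,0,0],"linear":[0,0.003,-0.003],"claw":0},{"angular":[0,0,0],"linear":[0,0.003,-0.0025],"claw":0},{"angular":[0,0,0],"linear":[0,0,0],"claw":0}]}}

```text
t: 15.45
eef_pos: [578.8, -129.8, 64.1]
eef_rot: [0.001, -0.058, 0.998, -0.0]
ft_force: [1.3, -0.3, 0.4]
width: 0.1
grip_force: 0.0
```

Run:
```python
from h import *
see(["tiffin","clip_right_tip"])
```

```text
scene tiffin [([-0.1, 1.4, -1.9], 0.68)]
scene clip_right_tip [([-2.1, -113.8, 76.2], 0.4)]
top tiffin [([0.3, -0.4, -0.3], 0.79)]
top clip_right_tip [([-1.0, -113.7, 77.3], 0.4)]
tcp T [0.8, -126.4, 63.1] f [-0.2 -0.2  1.3] t 15.75
```

Call:
{"api": "carry_out", "payload": {"motion": [{"angular":[0,0,0],"linear":[0,0.003,-0.002],"claw":0},{"angular":[0,0,0],"linear":[0,0.003,-0.0015],"claw":0},{"angular":[0,0,0],"linear":[0,0.003,-0.0015],"claw":0},{"angular":[0,0,0],"linear":[0,0.003,-0.001],"claw":0},{"angular":[0,0,0],"linear":[0,0.002,-0.001],"claw":0},{"angular":[0,0,0],"linear":[0,0.002,-0.0005],"claw":0},{"angular":[0,0,0],"linear":[0,0.001,0],"claw":0},{"angular":[0,0,0],"linear":[0,0,0],"claw":0}]}}

```text
t: 16.42
eef_pos: [576.5, -113.1, 70.9]
eef_rot: [0.0, -0.058, 0.998, 0.0]
ft_force: [0.0, -0.4, -0.1]
width: -0.1
grip_force: 0.0
```

Call:
{"api": "carry_out", "payload": {"motion": [{"angular":[0,0,0],"linear":[0,0.001,0],"claw":0},{"angular":[0,0,0],"linear":[0,0,0],"claw":0}]}}

```text
t: 16.58
eef_pos: [576.3, -112.3, 70.8]
eef_rot: [0.0, -0.058, 0.998, 0.0]
ft_force: [0.6, -0.9, 0.4]
width: 0.2
grip_force: 0.1
```

Call:
{"api": "carry_out", "payload": {"motion": [{"angular":[0,0,0],"linear":[0,0.001,0],"claw":0},{"angular":[0,0,0],"linear":[0,0,0],"claw":0}]}}

```text
t: 16.75
eef_pos: [576.2, -111.4, 70.8]
eef_rot: [0.0, -0.057, 0.998, -0.0]
ft_force: [-0.0, -0.5, 0.8]
width: 0.2
grip_force: 0.2
```

Run:
```python
from h import *
see(["clip_right_tip"])
```

```text
scene clip_right_tip [([-2.4, -95.1, 79.0], 0.59)]
top clip_right_tip [([-1.7, -99.0, 82.9], 0.42)]
tcp T [0.9, -107.2, 70.8] f [ 0.1 -0.2  0.8] t 16.95
```

Call:
{"api": "carry_out", "payload": {"motion": [{"angular":[0,0,0],"linear":[0,0.001,0],"claw":0},{"angular":[0,0,0],"linear":[0,0,0],"claw":0}]}}

```text
t: 17.12
eef_pos: [576.2, -111.1, 70.8]
eef_rot: [0.0, -0.058, 0.998, -0.001]
ft_force: [1.7, -3.5, -0.4]
width: 0.2
grip_force: 1.3
```

Call:
{"api": "carry_out", "payload": {"motion": [{"angular":[0,0,0],"linear":[0,0.001,0],"claw":0},{"angular":[0,0,0],"linear":[0,0,0],"claw":0}]}}

```text
t: 17.28
eef_pos: [576.3, -110.4, 70.9]
eef_rot: [0.0, -0.058, 0.998, -0.001]
ft_force: [1.8, -5.7, -1.0]
width: -0.1
grip_force: 2.3
```

Stiff stop at a position that mirrors the left one. Retreating and checking.

Call:
{"api": "carry_out", "payload": {"motion": [{"angular":[0,0,0],"linear":[0,-0.005,0],"claw":0},{"angular":[0,0,0],"linear":[0,-0.015,0],"claw":0},{"angular":[0,0,0],"linear":[0,-0.02,0],"claw":0},{"angular":[0,0,0],"linear":[0,0,-0.04],"claw":0},{"angular":[0,0,0],"linear":[0,0,-0.04],"claw":0},{"angular":[0,0,0],"linear":[0.03,-0.02,-0.02],"claw":0},{"angular":[0,0,0],"linear":[0.03,-0.02,-0.02],"claw":0},{"angular":[0,0,0],"linear":[0,0,0],"claw":0}]}}

```text
t: 17.95
eef_pos: [523.4, -200.2, 195.2]
eef_rot: [0.001, -0.056, 0.998, -0.003]
ft_force: [-0.1, -0.0, 0.4]
width: 0.2
grip_force: 0.0
```

Run:
```python
from h import *
see(["tiffin","lid_edge","lid_hinge","clip_left_tip","clip_right_tip"],"e")
a=cv2.imread("pics/e_scene.png");b=cv2.imread("pics/e_top.png")
cv2.imwrite("pics/e.png",np.hstack([cv2.resize(a[165:285,190:334],(400,333),interpolation=cv2.INTER_CUBIC),cv2.resize(b[90:190,210:330],(400,333),interpolation=cv2.INTER_CUBIC)]))
```

```text
scene tiffin [([-0.1, 3.2, 0.6], 0.76)]
scene lid_edge [([-58.9, 3.7, 72.2], 0.82)]
scene lid_hinge [([62.1, 0.5, 69.0], 0.58)]
scene clip_left_tip [([1.0, 96.1, 74.5], 0.44)]
scene clip_right_tip []
top tiffin [([-0.8, -0.8, -1.7], 0.84)]
top lid_edge [([-61.6, 2.1, 77.9], 0.59)]
top lid_hinge [([62.2, 0.1, 62.9], 0.95)]
top clip_left_tip [([-0.2, 92.7, 84.1], 0.54)]
top clip_right_tip [([-2.3, -96.6, 80.3], 0.48)]
tcp T [-58.9, -184.8, 190.3] f [-0.6 -0.3  0.7] t 18.55
```

View pics/e.png

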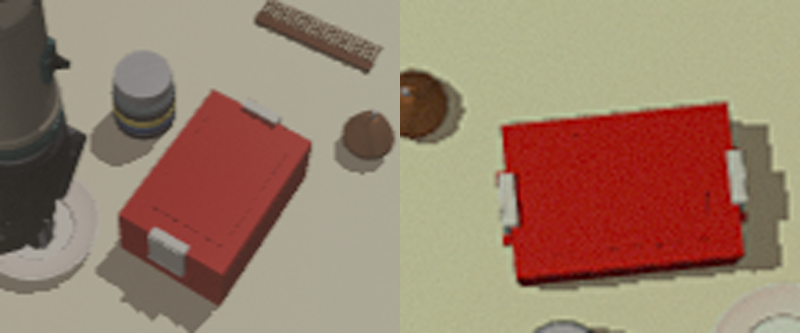

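The lid is level and both clips are upright and flush, at (508,200) and (737,177) in the right crop. The neighbours are in place and the hand is clear.

```bash
python3 -c "from plant import *;print(hand_in())"
```

```text
the job is handed in; nothing more can be done
None
```

The small red tiffin's lid is fully down and both clips are pushed home (left, then right). The box and the things around it looked unmoved in the last pictures. The hand is clear and the job was handed in at about 18.6 s; no verdict was returned.

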